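# Nest the wedge trays on the mat

### The job

Draw the tray out from under the riser by its tab until it is completely clear and let go of it on the bench; the tabs are only for pulling, so lift each tray by the rib in its middle. Stack it and the tray from the bare bench, in either order, in the tray on the black mat, turning each so that its outline matches the tray below and lowering it gently until it sits fully home. Let the bottom tray stay where it is on its mat, and leave everything else on the bench alone.

Things in the scene. Friction and masses are not known exactly. Their poses are not given: they have to be found in the camera images.
- shelf_tray_center (a point): shelf tray, starts under the riser, only its tab and narrow end showing. Origin: its middle, half-way up (27.5 mm above the underside); x to the wide end, z up. All 3 trays are alike: open aluminium wedges, floor 130 mm long (x), 3 thick, 80 wide at the -x end, 128 at +x; walls 55 high, 3 thick, lean out: rim 150 long, 96 to 152 wide. 0.3 to 0.5 kg
- shelf_tray_tab (a point): middle of the free part of the shelf tray's pull tab, 103 mm from the tray's centre towards -x and 42 mm above the underside; axes as the tray's. The tab is an upright plate along the tray's x on the narrow end: 10 mm thick (y), 24 mm high, 30 to 54 mm above the underside, ending 123 mm from the centre
- bench_tray_center (a point): bench tray, starts on the bare bench; tray, origin and axes as the shelf tray. In each tray a rib to grip by stands along its x through the centre (near the centre of mass): 10 mm thick, 88 mm long, top 34 mm above the underside; it joins two cross partitions at x = -46 and +46 mm, 35 mm high above the underside
- bench_tray_tab (a point): the same tab point on the bench tray
- base_tray_center (a point): base tray, loose, on the black mat; tray, origin and axes as the shelf tray. A tray nests in another only the same way round (tab over tab); it then stands on the partitions of the tray below, 35 mm higher, its walls inside the other's with about 3 mm of play (7 mm as it enters the mouth)
- base_tray_tab (a point): the same tab point on the base tray
- mat: black rubber mat, 200 x 200 x 4 mm, fixed to the bench; origin at the centre of its underside
- riser: fixed riser on the bench, a low shelf that carries a control unit: board 220 mm deep (its x) and 300 mm wide (its y), underside 70 mm and top 80 mm above the bench; open at the front (-x), legs along both side edges (inner gap 276 mm). The control unit starts 125 mm behind the front edge and rises to 165 mm. Origin at bench height under the board's centre, so the front edge is at x = -110 mm
- screwdriver: bystander: a screwdriver lying on the riser, about 180 mm long; origin at its underside, leave alone
- tape_roll: bystander: a cardboard roll of tape, 50 mm across, 20 mm high, lying flat; origin at its underside, leave alone
- jar: bystander: a glass jar, 60 mm across, 70 mm high; origin at its underside, leave alone
- plates: bystander: a stack of red acrylic blanks, 90 x 60 x 12 mm; origin at its underside, leave alone
- sanding_block: bystander: a cork sanding block, 50 x 40 x 25 mm; origin at its underside, leave alone

How it is judged (in metres and radians):
On the way:
1. the shelf tray stands flat on the bench, completely out in front of the riser, let go (x of shelf_tray_center in the frame of riser below -0.18 m and height (world z) of shelf_tray_center below 0.034 m and angle between shelf_tray_center's own z axis and vertical below 0.06 rad and linear speed of shelf_tray below 0.02 m/s and contact force between the fingers and shelf_tray below 0.05 N), for 0.2 s.
At the end, for the whole second after the job is handed in: Base tray within 30 mm of where it started, on its mat; one of the other trays nested in it and the last nested in that, in either order: each centre within 7 mm horizontally of the one below and 31 to 40 mm above it, tab points within 10 mm horizontally, tilt under 0.06 rad, all at rest (((horizontal distance between shelf_tray_center and base_tray_center below 0.007 m and horizontal distance between shelf_tray_tab and base_tray_tab below 0.01 m and z of shelf_tray_center in the frame of base_tray_center between 0.031 and 0.04 m and angle between each of shelf_tray_center, bench_tray_center's own z axis and vertical below 0.06 rad and horizontal distance between bench_tray_center and shelf_tray_center below 0.007 m and horizontal distance between bench_tray_tab and shelf_tray_tab below 0.01 m and z of bench_tray_center in the frame of shelf_tray_center between 0.031 and 0.04 m) or (horizontal distance between bench_tray_center and base_tray_center below 0.007 m and horizontal distance between bench_tray_tab and base_tray_tab below 0.01 m and z of bench_tray_center in the frame of base_tray_center between 0.031 and 0.04 m and angle between each of bench_tray_center, shelf_tray_center's own z axis and vertical below 0.06 rad and horizontal distance between shelf_tray_center and bench_tray_center below 0.007 m and horizontal distance between shelf_tray_tab and bench_tray_tab below 0.01 m and z of shelf_tray_center in the frame of bench_tray_center between 0.031 and 0.04 m)) and distance of base_tray_center from where it was at the start of the episode below 0.03 m and height (world z) of base_tray_center below 0.038 m and linear speed of each of shelf_tray, bench_tray, base_tray below 0.02 m/s); the robot touches nothing.
It fails at once if a tray is lifted by its tab ((distance between the grasp point and shelf_tray_tab below 0.035 m and contact force between the fingers and shelf_tray above 0.5 N and height (world z) of shelf_tray_center above 0.05 m) or (distance between the grasp point and bench_tray_tab below 0.035 m and contact force between the fingers and bench_tray above 0.5 N and height (world z) of bench_tray_center above 0.05 m)).
It fails at once if a tray is dropped or rammed onto another (over 60 N between them) (contact force between any of shelf_tray, bench_tray and base_tray above 60 N or contact force between shelf_tray and bench_tray above 60 N).
It fails at once if a bystander is moved more than 30 mm (distance of any of screwdriver, tape_roll, jar, plates, sanding_block from where it was at the start of the episode above 0.03 m).
It also fails if it takes over 69 s, if anything falls off the work surface, if the arm or the gripper's body presses on something with over 40 N, if the wrist force passes 120 N, or if a joint passes its speed limit or range.

### The arm

A 6-joint arm with a two-finger parallel gripper is mounted at the origin on the work surface. World frame = base frame: x ahead of the robot, y to its left, z up, the work surface at z = 0. Lengths are in mm, angles in rad, forces in N, time in s.
With the tool pointing down it reaches from about 350 to 975 mm from the base axis. Payload 7.1 kg.
Tool frame: the origin (TCP) lies at the very end of the fingers, on their centre line; the grasp point (between the pads) lies 19 mm behind it; x points along the fingers, y is the direction in which the jaws open and shut, and the axes are right-handed (so a half turn about x gives the same grasp; the last joint's range is limited). The gripper opens to 88 mm and grips with 3 to 60 N. Pads are 20 mm wide; open, the fingers measure 115 mm over their backs; the gripper's body (75 mm by 178 mm) begins 61 mm behind the grasp point.
Start: joints at [-1.175, 0.423, 1.63, -0, 1.089, -0.019], TCP at [251.895, -571.974, 222.675] pointing down, gripper open.
Joint ranges: [-3, 3], [-0.9, 2.11], [0.09, 2.58], [-1.31, 4.45], [0.11, 2.69], [-2.54, 2.54]. Speed limits (rad/s): [2.39, 2.39, 3.01, 3.14, 3.14, 3.14].

### API

Orientations are given as a rotation vector (axis times angle).
In Python, from workcell import ctrl gives the robot as it stands. The module is installed in compiled form; this text tells all that it offers.
- The arm moves only by the tool carry_out, never from a script. Its argument "commands" is a list of rows, each a list of 6 numbers: the shift along the tool's x, y, z in m, then the turn, a rotation vector about the tool's x, y, z in degrees. In form: [[tx, ty, tz, rx, ry, rz], ...]. A call has 1 to 8 rows; each row shifts and turns the pose as measured when the row begins, along the tool's axes as they then stand; what a row does not reach is not made up. A row lasts 1/8 s, in which the tool goes at most 62.5 mm and 10.7 degrees, less where a joint would pass 70% of its speed; a pose out of reach is approached as far as the arm can. A call with a gripper value outside its range is refused whole. "grip" is the closure, from 0 (fully open) to 1 (shut), set as the call begins (left out, the last holds). The fingers move at their own pace and stop on an object; the grip force is fixed at half the most. Time passes only in rows, so rows that do not move let the fingers close. It gives the time, the measured TCP pose, the force and the opening at its end, in the units of the state.
- ctrl.get_obs(): the state, without advancing time (a new reading comes with each control period).
- ctrl.get_image(name): name is "scene" or "top" or "wrist"; returns a dict with "pixels" (384x512x3 uint8, blue, green, red), "intrinsics" (3x3 intrinsics, pixels), "rvec" (rotation vector, rad) and "tvec" (3), from world to camera coordinates, as OpenCV has them. Camera axes: x right, y down, z forward; pixel columns grow to the right and rows downward; lengths in mm; the calibration is good to about 2 mm. A picture is of the moment at which its call begins. There is no depth.
- ctrl.close_job(): hands the job in, once; it reports no verdict.
The state is a dict: "t": time; "qpos": joint angles; "qvel": joint speeds; "joint_torque": joint torques, N m; "ee_pos": TCP position; "orientation": TCP orientation; "ft_force": force on the tool from outside, world axes, zero at the start; "moment": the same for the moment, N m; "width": finger opening in mm.
Only numpy, scipy, OpenCV 4.12 (cv2) and the standard library are available. Lean on these libraries where they do the work, as an engineer would, in place of code of your own. Each camera call takes 0.05 s, during which the arm holds its last target. There are 200 camera calls.

## Working session

There is one attempt and no reset: what is moved stays moved. The work goes in short steps, Python scripts to look and compute and a tool call to move; the robot and the scene stay as the last step left them, time stands still between calls to the robot, and variables do not carry over. Pictures are saved under pics/ and viewed, about 8 in all and at most 12, crops included, and the job is handed in when it is done.

Besides the shell and the picture viewer there is one more tool, called after "Request:" in YAML: its name, and indented under it one key for each argument. carry_out: Moves the arm, as the interface text tells. Its arguments: {"type":"object","properties":{"commands":{"type":"array"},"grip":{"type":"number"}},"required":["commands"]}

```bash
mkdir -p pics; cat > h.py <<'E'
import numpy as np, cv2
from workcell import ctrl
R=lambda v: cv2.Rodrigues(np.array(v,float))[0]
def img(n,f=None):
    d=ctrl.get_image(n)
    if f: cv2.imwrite('pics/'+f,d['pixels'])
    return d
def ray(d,uv,z):
    K=np.array(d['intrinsics']);Rm=R(np.ravel(d['rvec']));t=np.ravel(d['tvec'])
    c=-Rm.T@t; v=Rm.T@np.linalg.inv(K)@np.array([uv[0],uv[1],1.])
    return c+v*(z-c[2])/v[2]
def proj(d,p):
    return cv2.projectPoints(np.array(p,float).reshape(-1,3),np.ravel(d['rvec']),np.ravel(d['tvec']),np.array(d['intrinsics']),None)[0].reshape(-1,2)
def obs():
    o=ctrl.get_obs(); print({k:np.round(o[k],3).tolist() for k in ('t','qpos','ee_pos','orientation','ft_force','width')}); print(np.round(R(np.ravel(o['orientation'])),3)); return o
E
python3 - <<'E'
from h import *
import pickle
a=img('top','top0.png');b=img('scene','scene0.png')
pickle.dump((a,b),open('i0.pkl','wb'))
obs()
cv2.imwrite('pics/both.png',cv2.resize(np.vstack([a['pixels'],b['pixels']]),(400,600)))
E
```

```text
{'t': 0.1, 'qpos': [-1.175, 0.424, 1.631, 0.0, 1.089, -0.019], 'ee_pos': [251.716, -571.546, 222.014], 'orientation': [1.993, 0.421, -1.994], 'ft_force': [0.184, 0.269, -0.449], 'width': 88.13}
[[-0.     0.403 -0.915]
 [ 0.001 -0.915 -0.403]
 [-1.    -0.001 -0.   ]]
```

View pics/top0.png

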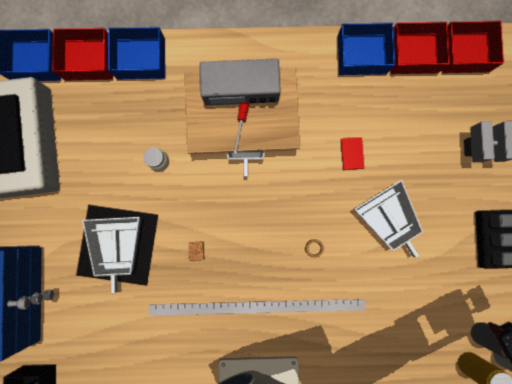

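View pics/scene0.png

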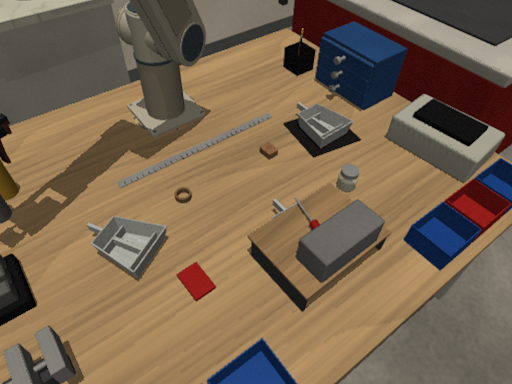

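```bash
python3 - <<'E'
from h import *
import pickle
a,b=pickle.load(open('i0.pkl','rb'));p=a['pixels']
c=[cv2.resize(p[y:y+100,x:x+100],(400,400),interpolation=cv2.INTER_CUBIC) for x,y in((68,202),(345,175),(195,95))]
c=cv2.hconcat(c[:2]);cv2.imwrite('pics/c.png',c)
cv2.imwrite('pics/c2.png',cv2.resize(p[95:195,180:310],(780,600),interpolation=cv2.INTER_CUBIC))
print(a['intrinsics'],ray(a,(256,192),0),-R(np.ravel(a['rvec'])).T@np.ravel(a['tvec']))
print('bases',ray(a,(246,177),54),ray(a,(245,152),80))
E
```

```text
[[412.95864808   0.         260.92395953]
 [  0.         412.95864808 196.75741611]
 [  0.           0.           1.        ]] [565.31479712  -4.9066286    0.        ] [ 472.91084184   -5.91130672 1166.54264105]
bases [602.36381696  21.23722513  54.        ] [666.14276106  21.91890896  80.        ]
```

View pics/c.png

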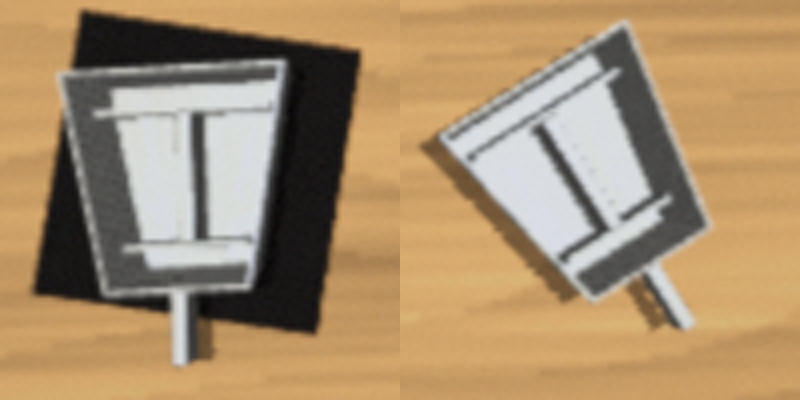

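View pics/c2.png

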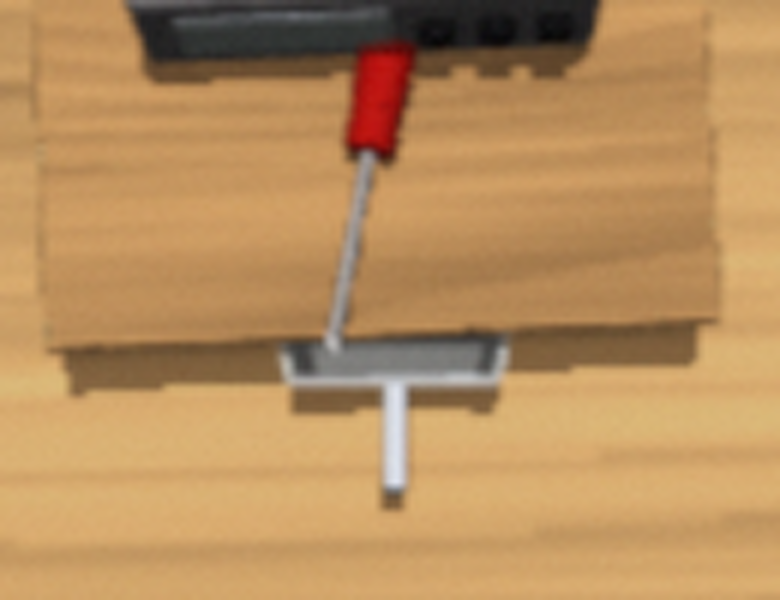

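```bash
cat >> h.py <<'E'
def pose(d,uv,zr):
    """wide-left,wide-right,narrow-right,narrow-left rim corners, 'left/right' whichever; -> centre xy, yaw"""
    P=np.array([ray(d,q,zr)[:2] for q in uv]); w=(P[0]+P[1])/2;n=(P[2]+P[3])/2
    v=w-n; print(np.round(P,1).tolist(),'len',np.linalg.norm(v),'w',np.linalg.norm(P[0]-P[1]),np.linalg.norm(P[2]-P[3]))
    wd=P[1]-P[0]; s=np.degrees(np.arctan2(wd[1],wd[0]))+90
    print('centre',(w+n)/2,'yaw',np.degrees(np.arctan2(v[1],v[0])),'from wide edge',s)
    return (w+n)/2,np.arctan2(v[1],v[0])
E
python3 - <<'E'
from h import *
import pickle
a,b=pickle.load(open('i0.pkl','rb'))
f=lambda L,x,y,s:[(x+u/s-.4,y+v/s-.4) for u,v in L]
for L,x,y,z in(([(62,75),(286,62),(252,288),(106,294),(181,362)],68,202,59),([(40,135),(228,22),(310,225),(193,300),(290,325)],345,175,55)):
    L=f(L,x,y,4); c,t=pose(a,L[:4],z); print('tabend',ray(a,L[4],z-1), 'pred',c-123*np.array([np.cos(t),np.sin(t)]))
for q,z in zip(f([(394,490),(396,382),(285,381),(503,383),(50,348),(717,320),(332,345),(365,150)],180,95,6),(54,54,55,55,80,80,84,84)): print(ray(a,q,z))
E
```

```text
[[494.8, 457.7], [500.2, 308.8], [351.2, 331.6], [349.6, 427.8]] len 147.13618037269907 w 149.04096619144522 96.23432297166565
centre [423.9611847  381.46246809] yaw 1.3760893522837279 from wide edge 2.0523563483491643
tabend [303.86938315 378.67491283  58.        ] pred [300.99665806 378.50862542]
[[510.9, -270.0], [584.8, -400.7], [446.3, -449.8], [398.0, -368.6]] len 145.77292548634645 w 150.10944217269562 94.47625074382655
centre [ 485.00589787 -372.27192056] yaw 30.4472629341578 from wide edge 29.46006161914093
tabend [ 379.78782471 -433.46578302   54.        ] pred [ 378.96809582 -434.60156467]
[604.40311391  23.18236182  54.        ]
[653.54782787  21.29755259  54.        ]
[654.89378926  71.42831909  55.        ]
[651.91392538 -27.11172864  55.        ]
[667.68782195 173.21225609  80.        ]
[ 674.06848974 -122.17049089   80.        ]
[665.71885598  48.43696889  84.        ]
[752.6815698   32.22679763  84.        ]
```

```bash
cat >> h.py <<'E'
from scipy.spatial.transform import Rotation as Ro
def yawy(o=None):
    M=R(np.ravel((o or ctrl.get_obs())['orientation'])); return np.degrees(np.arctan2(M[1,1],M[0,1]))
def goal(yaw):
    y=np.array([np.cos(np.radians(yaw)),np.sin(np.radians(yaw)),0]);x=np.array([0,0,-1.]); return np.c_[x,y,np.cross(x,y)]
def plan(p,yaw,n):
    o=ctrl.get_obs(); p0=np.array(o['ee_pos']); M0=R(np.ravel(o['orientation'])); rv=Ro.from_matrix(M0.T@goal(yaw)).as_rotvec()
    d=(np.array(p)-p0)/n/1000; out=[]
    for i in range(n):
        M=M0@Ro.from_rotvec(rv*i/n).as_matrix()
        out.append([*(np.round(M.T@d,4)+0).tolist(),*(np.round(np.degrees(rv)/n,1)+0).tolist()])
    print('now',np.round(p0,1),'yaw',round(yawy(o),1)); print(out)
E
python3 - <<'E'
from h import *
plan((485,-372,200),-60.5,8)
E
```

```text
now [ 251.7 -571.5  222. ] yaw -66.2
[[0.0028, -0.0111, -0.0367, -0.7, 0.0, 0.0], [0.0028, -0.0106, -0.0369, -0.7, 0.0, 0.0], [0.0028, -0.0102, -0.037, -0.7, 0.0, 0.0], [0.0028, -0.0097, -0.0371, -0.7, 0.0, 0.0], [0.0028, -0.0092, -0.0372, -0.7, 0.0, 0.0], [0.0028, -0.0088, -0.0374, -0.7, 0.0, 0.0], [0.0028, -0.0083, -0.0375, -0.7, 0.0, 0.0], [0.0028, -0.0078, -0.0376, -0.7, 0.0, 0.0]]
```

Request:
carry_out:
  commands:
    - [0.003,-0.011,-0.037,-0.7,0,0]
    - [0.003,-0.0106,-0.037,-0.7,0,0]
    - [0.003,-0.01,-0.037,-0.7,0,0]
    - [0.003,-0.0097,-0.037,-0.7,0,0]
    - [0.003,-0.009,-0.037,-0.7,0,0]
    - [0.003,-0.009,-0.0375,-0.7,0,0]
    - [0.003,-0.008,-0.0375,-0.7,0,0]
    - [0.003,-0.008,-0.0375,-0.7,0,0]
  grip: 0.5

```text
t: 1.1
ee_pos: [489.1, -367.0, 194.5]
orientation: [1.934, 0.511, -1.94]
ft_force: [1.0, -0.1, -0.9]
width: 44.0
```

```bash
python3 - <<'E'
from h import *
import pickle
w=img('wrist','w1.png'); pickle.dump(w,open('w1.pkl','wb'));obs()
plan((485,-372,200),-60.5,2)
E
```

```text
{'t': 1.15, 'qpos': [-0.658, 0.44, 1.677, 0.004, 1.03, 0.398], 'ee_pos': [491.926, -364.233, 194.093], 'orientation': [1.935, 0.514, -1.937], 'ft_force': [1.557, 2.369, -0.354], 'width': 43.968}
[[-0.003  0.49  -0.871]
 [ 0.006 -0.871 -0.49 ]
 [-1.    -0.006 -0.001]]
now [ 491.9 -364.2  194.1] yaw -60.6
[[-0.003, 0.0017, 0.0049, -0.1, 0.0, 0.2], [-0.003, 0.0017, 0.0049, -0.1, 0.0, 0.2]]
```

View pics/w1.png

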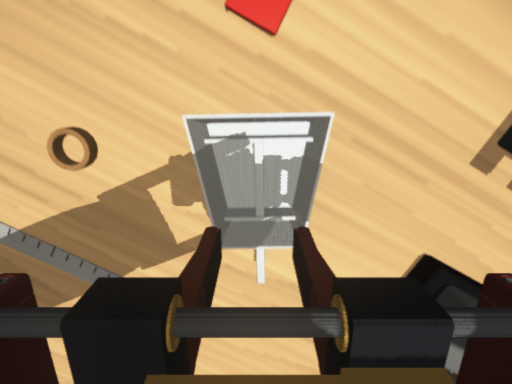

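```bash
python3 - <<'E'
from h import *
import pickle
w=pickle.load(open('w1.pkl','rb'))
c,t=pose(w,[(184,116),(333,113),(309,247),(217,249)],55)
print(ray(w,(261,281),54),ray(w,(258,215),34),ray(w,(258,141),34),c-123*np.array([np.cos(t),np.sin(t)]))
E
```

```text
[[511.8, -269.8], [586.5, -397.4], [449.6, -456.1], [395.5, -365.5]] len 148.31073300753422 w 147.81723432942758 105.53347705996893
centre [ 485.86042026 -372.20352799] yaw 31.37942995662734 from wide edge 30.372464643974325
[ 382.52323818 -430.96633396   54.        ] [ 447.83699451 -390.13249864   34.        ] [ 523.65701538 -347.55774163   34.        ] [ 380.85067178 -436.25001677]
```

```bash
python3 - <<'E'
from h import *
plan((485.6,-371,120),-60,3)
E
```

```text
now [ 491.9 -364.2  194.1] yaw -60.6
[[0.0247, 0.0011, 0.003, -0.2, 0.0, 0.1], [0.0247, 0.001, 0.003, -0.2, 0.0, 0.1], [0.0247, 0.001, 0.003, -0.2, 0.0, 0.1]]
```

Request:
carry_out:
  commands:
    - [0.025,0.001,0.003,-0.2,0,0.1]
    - [0.025,0.001,0.003,-0.2,0,0.1]
    - [0.025,0.001,0.003,-0.2,0,0.1]
    - [0,0,0,0,0,0]
    - [0,0,0,0,0,0]

```text
t: 1.78
ee_pos: [486.5, -369.5, 116.9]
orientation: [1.926, 0.521, -1.926]
ft_force: [-0.4, 0.3, 0.2]
width: 43.7
```

```bash
python3 - <<'E'
from h import *
plan((485.6,-371,8),-60,5)
E
```

```text
now [ 486.5 -369.5  116.9] yaw -59.8
[[0.0218, 0.0002, 0.0003, 0.0, 0.0, 0.0], [0.0218, 0.0002, 0.0003, 0.0, 0.0, 0.0], [0.0218, 0.0002, 0.0003, 0.0, 0.0, 0.0], [0.0218, 0.0002, 0.0003, 0.0, 0.0, 0.0], [0.0218, 0.0002, 0.0003, 0.0, 0.0, 0.0]]
```

Request:
carry_out:
  commands:
    - [0.024,0.0005,0.0005,0,0,0]
    - [0.024,0.0005,0.0005,0,0,0]
    - [0.024,0,0,0,0,0]
    - [0.019,0,0,0,0,0]
    - [0.01,0,0,0,0,0]
    - [0.004,0,0,0,0,0]
    - [0,0,0,0,0,0]

```text
t: 2.65
ee_pos: [491.2, -374.8, 16.2]
orientation: [1.93, 0.51, -1.915]
ft_force: [0.9, -0.3, 0.3]
width: 43.8
```

Request:
carry_out:
  commands:
    - [0,0,0,0,0,0]
    - [0,0,0,0,0,0]
    - [0,0,0,0,0,0]
    - [0,0,0,0,0,0]
  grip: 1

```text
t: 3.15
ee_pos: [491.0, -374.3, 17.5]
orientation: [1.93, 0.511, -1.915]
ft_force: [-1.3, 2.4, -0.4]
width: 9.5
```

```bash
python3 - <<'E'
from h import *
obs()
E
```

```text
{'t': 3.15, 'qpos': [-0.671, 0.691, 1.746, 0.002, 0.695, 0.371], 'ee_pos': [490.997, -374.271, 17.453], 'orientation': [1.93, 0.511, -1.915], 'ft_force': [-1.324, 2.377, -0.371], 'width': 9.522}
[[ 0.009  0.502 -0.865]
 [-0.005 -0.865 -0.502]
 [-1.     0.009 -0.005]]
```

Request:
carry_out:
  commands:
    - [0,0,0,0,0,0]
    - [0,0,0.003,0,0,0]
    - [0.005,0,0,0,0,0]
    - [0.005,0,0,0,0,0]
    - [0,0,0,0,0,0]
  grip: 0.6

```text
t: 3.78
ee_pos: [489.1, -377.0, 7.0]
orientation: [1.93, 0.508, -1.913]
ft_force: [-0.7, 1.1, 0.3]
width: 35.2
```

Request:
carry_out:
  commands:
    - [0,0,0,0,0,0]
    - [0,0,0,0,0,0]
    - [0,0,0,0,0,0]
    - [0,0,0,0,0,0]
  grip: 1

```text
t: 4.28
ee_pos: [488.9, -376.6, 7.2]
orientation: [1.93, 0.509, -1.914]
ft_force: [-0.3, -0.3, 1.8]
width: 10.2
```

```bash
python3 - <<'E'
from h import *
a=img('top'); o=obs()
cv2.imwrite('pics/g1.png',cv2.resize(a['pixels'][160:270,330:440],(440,440),interpolation=cv2.INTER_CUBIC))
plan((491,-374,170),yawy(o),8)
E
```

```text
{'t': 4.325, 'qpos': [-0.676, 0.707, 1.748, 0.002, 0.676, 0.366], 'ee_pos': [488.862, -376.625, 7.136], 'orientation': [1.93, 0.509, -1.914], 'ft_force': [-1.211, 0.848, 1.93], 'width': 9.949}
[[ 0.01   0.502 -0.865]
 [-0.006 -0.865 -0.502]
 [-1.     0.01  -0.006]]
now [ 488.9 -376.6    7.1] yaw -59.8
[[-0.0204, 0.0001, -0.0005, 0.0, 0.0, -0.1], [-0.0204, 0.0, -0.0005, 0.0, 0.0, -0.1], [-0.0204, 0.0, -0.0005, 0.0, 0.0, -0.1], [-0.0204, 0.0, -0.0005, 0.0, 0.0, -0.1], [-0.0204, 0.0, -0.0005, 0.0, 0.0, -0.1], [-0.0204, -0.0001, -0.0004, 0.0, 0.0, -0.1], [-0.0204, -0.0001, -0.0004, 0.0, 0.0, -0.1], [-0.0204, -0.0001, -0.0004, 0.0, 0.0, -0.1]]
```

Request:
carry_out:
  commands:
    - [-0.012,0,0,0,0,0]
    - [-0.024,0,0,0,0,0]
    - [-0.024,0,0,0,0,0]
    - [-0.024,0,0,0,0,0]
    - [-0.024,0,0,0,0,0]
    - [-0.024,0,0,0,0,0]
    - [-0.024,0,0,0,0,0]
    - [0,0,0,0,0,0]

```text
t: 5.32
ee_pos: [485.4, -374.3, 168.3]
orientation: [1.929, 0.512, -1.917]
ft_force: [0.5, 0.2, -4.1]
width: 10.1
```

```bash
python3 - <<'E'
from h import *
o=obs()
plan((450,200,165),-88.3,16)
E
```

```text
{'t': 5.325, 'qpos': [-0.677, 0.467, 1.703, 0.001, 0.963, 0.367], 'ee_pos': [485.414, -374.317, 168.338], 'orientation': [1.929, 0.512, -1.917], 'ft_force': [0.518, 0.172, -4.106], 'width': 10.129}
[[ 0.007  0.503 -0.864]
 [-0.005 -0.864 -0.503]
 [-1.     0.008 -0.004]]
now [ 485.4 -374.3  168.3] yaw -59.8
[[0.0, -0.0321, -0.0161, 1.8, 0.0, 0.0], [0.0, -0.0326, -0.0151, 1.8, 0.0, 0.0], [0.0, -0.0331, -0.0141, 1.8, 0.0, 0.0], [0.0001, -0.0335, -0.0131, 1.8, 0.0, 0.0], [0.0001, -0.0339, -0.012, 1.8, 0.0, 0.0], [0.0001, -0.0343, -0.011, 1.8, 0.0, 0.0], [0.0001, -0.0346, -0.0099, 1.8, 0.0, 0.0], [0.0001, -0.0349, -0.0088, 1.8, 0.0, 0.0], [0.0001, -0.0351, -0.0077, 1.8, 0.0, 0.0], [0.0001, -0.0353, -0.0066, 1.8, 0.0, 0.0], [0.0001, -0.0355, -0.0055, 1.8, 0.0, 0.0], [0.0001, -0.0357, -0.0044, 1.8, 0.0, 0.0], [0.0002, -0.0358, -0.0033, 1.8, 0.0, 0.0], [0.0002, -0.0359, -0.0022, 1.8, 0.0, 0.0], [0.0002, -0.0359, -0.0011, 1.8, 0.0, 0.0], [0.0002, -0.036, 0.0, 1.8, 0.0, 0.0]]
```

Request:
carry_out:
  commands:
    - [0,-0.032,-0.016,1.8,0,0]
    - [0,-0.0325,-0.015,1.8,0,0]
    - [0,-0.033,-0.014,1.8,0,0]
    - [0,-0.0335,-0.013,1.8,0,0]
    - [0,-0.034,-0.012,1.8,0,0]
    - [0,-0.0345,-0.011,1.8,0,0]
    - [0,-0.0345,-0.01,1.8,0,0]
    - [0,-0.035,-0.009,1.8,0,0]

```text
t: 6.32
ee_pos: [463.1, -78.8, 159.3]
orientation: [2.079, 0.274, -2.083]
ft_force: [0.8, -0.5, -5.1]
width: 10.1
```

Request:
carry_out:
  commands:
    - [0,-0.035,-0.008,1.8,0,0]
    - [0,-0.035,-0.0065,1.8,0,0]
    - [0,-0.0355,-0.0055,1.8,0,0]
    - [0,-0.0355,-0.0045,1.8,0,0]
    - [0,-0.036,-0.0035,1.8,0,0]
    - [0,-0.036,-0.002,1.8,0,0]
    - [0,-0.03,-0.001,1.8,0,0]
    - [0,-0.015,0,1.0,0,0]

```text
t: 7.32
ee_pos: [445.5, 190.4, 151.7]
orientation: [2.197, 0.017, -2.224]
ft_force: [-0.4, -0.7, -3.9]
width: 10.0
```

```bash
python3 - <<'E'
from h import *
import pickle
o=obs();w=img('wrist');a=img('top');pickle.dump((w,a),open('w2.pkl','wb'))
c=cv2.resize(a['pixels'][190:320,70:240],(502,384),interpolation=cv2.INTER_CUBIC)
cv2.imwrite('pics/w2.png',cv2.resize(np.hstack([w['pixels'],c]),(800,303)))
cv2.imwrite('pics/w2b.png',np.vstack([w['pixels'][:300],c[:,:500] if 0 else cv2.resize(c,(512,300))]))
E
```

```text
{'t': 7.325, 'qpos': [0.378, 0.329, 1.981, 0.002, 0.844, 1.929], 'ee_pos': [445.475, 190.383, 151.699], 'orientation': [2.197, 0.017, -2.224], 'ft_force': [-0.393, -0.727, -3.908], 'width': 9.956}
[[-0.012  0.019 -1.   ]
 [-0.003 -1.    -0.019]
 [-1.     0.003  0.012]]
```

View pics/w2b.png

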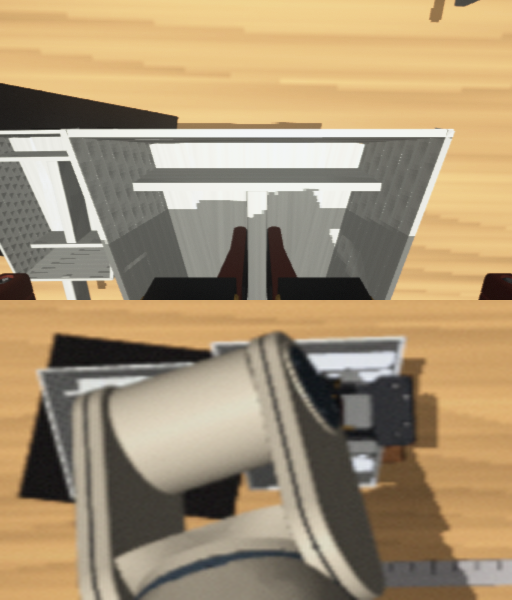

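```bash
python3 - <<'E'
from h import *
import pickle
w,a=pickle.load(open('w2.pkl','rb'))
z=151.7-7+55
print('held wide',ray(w,(66,131),z),ray(w,(452,132),z))
print('rib',ray(w,(258,192),z-21),ray(w,(258,270),z-21))
print('base narrow right',ray(w,(112,278),59),'w-left line',ray(w,(66,131),59), ray(w,(0,132),59),'tab',ray(w,(64,282),58),ray(w,(88,282),58))
# base rib top right/left edges ~ (62..85,165..240) z 38
print(ray(w,(31,245),39),ray(w,(102,245),39))
f=lambda u,v:(70+u/3.012,190+(v-300)/2.308)
print('top held',ray(a,f(404,339),z),ray(a,f(212,345),z),ray(a,f(250,489),z),ray(a,f(372,485),z))
E
```

```text
held wide [517.16941829 264.25090809 199.7       ] [519.47776507 118.27034328 199.7       ]
rib [487.19217611 191.03218115 178.7       ] [443.90301041 190.1635037  178.7       ]
base narrow right [353.40518571 334.54459506  59.        ] w-left line [498.92390692 353.43123728  59.        ] [497.05642897 409.52378486  59.        ] tab [347.11943629 384.4114804   58.        ] [347.52971132 360.09068087  58.        ]
[378.1870694  424.44461201  39.        ] [379.4637484  350.59935895  39.        ]
top held [517.17840339 117.00816891 199.7       ] [514.38667458 265.74232725 199.7       ] [369.39981431 237.06256044 199.7       ] [371.17172989 143.5078324  199.7       ]
```

```bash
python3 - <<'E'
from h import *
plan((426,381.4,120),-88.1,8)
E
```

```text
now [445.6 190.2 151.7] yaw -88.9
[[0.0039, -0.024, 0.0019, -0.1, 0.1, 0.0], [0.0039, -0.024, 0.0019, -0.1, 0.1, 0.0], [0.0039, -0.024, 0.0019, -0.1, 0.1, 0.0], [0.0039, -0.024, 0.0018, -0.1, 0.1, 0.0], [0.0039, -0.024, 0.0018, -0.1, 0.1, 0.0], [0.0039, -0.024, 0.0018, -0.1, 0.1, 0.0], [0.004, -0.024, 0.0017, -0.1, 0.1, 0.0], [0.004, -0.024, 0.0017, -0.1, 0.1, 0.0]]
```

Request:
carry_out:
  commands:
    - [0.003,-0.027,0.002,-0.1,0.1,0]
    - [0.003,-0.027,0.002,-0.1,0.1,0]
    - [0.003,-0.027,0.002,-0.1,0.1,0]
    - [0.003,-0.027,0.002,-0.1,0.1,0]
    - [0.003,-0.027,0.002,-0.1,0.1,0]
    - [0.003,-0.027,0.002,-0.1,0.1,0]
    - [0.003,-0.025,0.002,-0.1,0.1,0]
    - [0.003,-0.01,0.001,0,0,0]

```text
t: 8.43
ee_pos: [422.9, 383.8, 120.4]
orientation: [2.194, 0.024, -2.208]
ft_force: [0.3, 0.8, -4.6]
width: 9.9
```

```bash
python3 - <<'E'
from h import *
obs()
plan((426,381.4,88),-88.1,4)
E
```

```text
{'t': 8.425, 'qpos': [0.718, 0.487, 1.81, -0.004, 0.856, 2.26], 'ee_pos': [422.947, 383.77, 120.416], 'orientation': [2.194, 0.024, -2.208], 'ft_force': [0.328, 0.766, -4.605], 'width': 9.945}
[[-0.006  0.032 -0.999]
 [-0.01  -0.999 -0.032]
 [-1.     0.01   0.007]]
now [422.9 383.8 120.4] yaw -88.2
[[0.0081, 0.0005, -0.0008, 0.0, 0.1, -0.1], [0.0081, 0.0006, -0.0008, 0.0, 0.1, -0.1], [0.0081, 0.0006, -0.0008, 0.0, 0.1, -0.1], [0.0081, 0.0006, -0.0008, 0.0, 0.1, -0.1]]
```

Request:
carry_out:
  commands:
    - [0.01,0.001,-0.001,0,0.1,-0.2]
    - [0.01,0.001,-0.001,0,0.1,-0.2]
    - [0.01,0.001,-0.001,0,0.1,-0.1]
    - [0,0,0,0,0,0]

```text
t: 8.93
ee_pos: [425.5, 376.7, 86.7]
orientation: [2.2, 0.03, -2.209]
ft_force: [0.0, -0.1, -4.4]
width: 9.7
```

```bash
python3 - <<'E'
from h import *
import pickle
o=obs();w=img('wrist');s=img('scene');a=img('top');pickle.dump((w,s,a),open('w3.pkl','wb'))
c1=cv2.resize(s['pixels'][80:160,270:370],(500,400),interpolation=cv2.INTER_CUBIC)
c2=cv2.resize(a['pixels'][195:305,70:165],(300,347),interpolation=cv2.INTER_CUBIC)
cv=np.zeros((600,800,3),np.uint8);cv[:400,:500]=c1;cv[:347,500:]=c2;cv[400:600,:512]=w['pixels'][100:300]
cv2.imwrite('pics/w3.png',cv)
E
```

```text
{'t': 8.925, 'qpos': [0.704, 0.533, 1.834, -0.0, 0.779, 2.244], 'ee_pos': [425.519, 376.719, 86.7], 'orientation': [2.2, 0.03, -2.209], 'ft_force': [0.03, -0.101, -4.435], 'width': 9.743}
[[-0.004  0.03  -1.   ]
 [-0.004 -1.    -0.03 ]
 [-1.     0.003  0.004]]
```

View pics/w3.png

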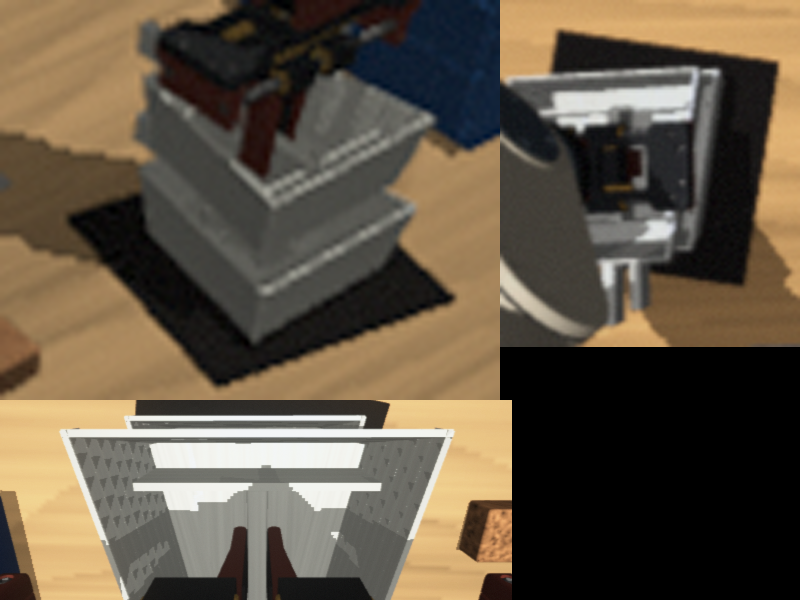

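```bash
python3 - <<'E'
from h import *
import pickle
w,s,a=pickle.load(open('w3.pkl','rb'))
z=86.7-7+55
for n,l in(('held',[(64,132),(452,132)]),('base',[(126,117),(366,117)])):
    zz=z if n=='held' else 59
    P=[ray(w,q,zz) for q in l]; print('wrist',n,P,(P[0]+P[1])/2)
f=lambda u,v:(70+(u-500)/3.158,195+v/3.158)
for n,zz,l in(('held',z,[(697,68),(613,323),(670,260)]),('base',59,[(720,71),(640,308),(693,248)])):
    print('top',n,[ray(a,f(*q),zz).round(1).tolist() for q in l])
g=lambda u,v:(270+u/5,80+v/5)
for n,zz,l in(('held',z,[(434,118),(270,203),(150,77)]),('base',59,[(413,208),(263,293),(144,167)])):
    print('scene',n,[ray(s,g(*q),zz).round(1).tolist() for q in l])
E
```

```text
wrist held [array([495.47025541, 452.55390288, 134.7       ]), array([499.89105824, 305.06052183, 134.7       ])] [497.68065682 378.80721236 134.7       ]
wrist base [array([495.86538088, 460.70244168,  59.        ]), array([500.37851424, 310.9267649 ,  59.        ])] [498.12194756 385.81460329  59.        ]
top held [[500.1, 303.9, 134.7], [303.4, 369.3, 134.7], [350.8, 325.2, 134.7]]
top base [[499.1, 307.3, 59.0], [302.8, 374.4, 59.0], [351.4, 330.2, 59.0]]
scene held [[499.1, 453.8, 134.7], [500.5, 303.7, 134.7], [356.1, 331.9, 134.7]]
scene base [[499.2, 456.8, 59.0], [503.1, 311.1, 59.0], [357.2, 336.4, 59.0]]
```

Request:
carry_out:
  commands:
    - [0.002,-0.003,0,0,0,0]
    - [0.002,-0.002,0,0,0,0]
    - [0,0,0,0,0,0]

```text
t: 9.45
ee_pos: [426.5, 383.9, 84.7]
orientation: [2.205, 0.034, -2.206]
ft_force: [-0.2, 0.3, -4.0]
width: 9.6
```

```bash
python3 - <<'E'
from h import *
obs()
plan((426,382,76),-88.2,2)
E
```

```text
{'t': 9.45, 'qpos': [0.712, 0.541, 1.825, -0.0, 0.776, 2.252], 'ee_pos': [426.547, 383.914, 84.688], 'orientation': [2.205, 0.034, -2.206], 'ft_force': [-0.189, 0.321, -3.984], 'width': 9.577}
[[-0.001  0.031 -1.   ]
 [-0.001 -1.    -0.031]
 [-1.     0.001  0.001]]
now [426.5 383.9  84.7] yaw -88.2
[[0.0043, 0.0009, 0.0003, 0.0, 0.0, 0.0], [0.0043, 0.0009, 0.0003, 0.0, 0.0, 0.0]]
```

Request:
carry_out:
  commands:
    - [0.004,0.001,0,0,0,0]
    - [0.006,0.001,0,0,0,0]
    - [0.006,0,0,0,0,0]
    - [0.004,0,0,0,0,0]
    - [0,0,0,0,0,0]

```text
t: 10.07
ee_pos: [426.3, 381.6, 62.9]
orientation: [2.204, 0.033, -2.207]
ft_force: [-0.2, 0.6, -4.8]
width: 9.9
```

```bash
python3 - <<'E'
from h import *
obs()
plan((426,382,50),-88.2,2)
E
```

```text
{'t': 10.075, 'qpos': [0.709, 0.575, 1.835, -0.0, 0.734, 2.249], 'ee_pos': [426.299, 381.571, 62.895], 'orientation': [2.204, 0.033, -2.207], 'ft_force': [-0.238, 0.649, -4.784], 'width': 9.86}
[[-0.001  0.031 -1.   ]
 [-0.001 -1.    -0.031]
 [-1.     0.001  0.001]]
now [426.3 381.6  62.9] yaw -88.2
[[0.0064, -0.0002, 0.0001, 0.0, 0.0, 0.0], [0.0064, -0.0002, 0.0001, 0.0, 0.0, 0.0]]
```

Entering with no contact force. Lower in small steps.

Request:
carry_out:
  commands:
    - [0.003,0,0,0,0,0]
    - [0.003,0,0,0,0,0]
    - [0.003,0,0,0,0,0]
    - [0.003,0,0,0,0,0]
    - [0,0,0,0,0,0]

```text
t: 10.7
ee_pos: [427.1, 382.5, 50.7]
orientation: [2.207, 0.036, -2.205]
ft_force: [-0.0, 0.6, -5.0]
width: 9.6
```

Request:
carry_out:
  commands:
    - [0.002,0,0,0,0,0]
    - [0.002,0,0,0,0,0]
    - [0,0,0,0,0,0]

```text
t: 11.08
ee_pos: [427.0, 383.0, 47.0]
orientation: [2.207, 0.036, -2.205]
ft_force: [0.3, 1.4, -3.9]
width: 9.7
```

Request:
carry_out:
  commands:
    - [0.002,0,0,0,0,0]
    - [0.002,0,0,0,0,0]
    - [0,0,0,0,0,0]

```text
t: 11.45
ee_pos: [426.9, 383.1, 46.2]
orientation: [2.207, 0.037, -2.205]
ft_force: [-0.3, 1.3, -4.7]
width: 10.0
```

Request:
carry_out:
  commands:
    - [0.003,0,0,0,0,0]
    - [0.003,0,0,0,0,0]
    - [0,0,0,0,0,0]

```text
t: 11.82
ee_pos: [426.9, 383.2, 46.1]
orientation: [2.207, 0.036, -2.205]
ft_force: [-0.3, 1.2, -5.6]
width: 9.9
```

Request:
carry_out:
  commands:
    - [0.004,0,0,0,0,0]
    - [0.005,0,0,0,0,0]

```text
t: 12.08
ee_pos: [428.9, 383.4, 43.4]
orientation: [2.21, 0.038, -2.202]
ft_force: [-7.6, -12.5, 47.4]
width: 9.7
```

```bash
python3 - <<'E'
from h import *
obs();print(ctrl.get_obs()['joint_torque'],ctrl.get_obs()['moment'])
E
```

```text
{'t': 12.075, 'qpos': [0.709, 0.608, 1.836, -0.002, 0.693, 2.249], 'ee_pos': [428.882, 383.416, 43.43], 'orientation': [2.21, 0.038, -2.202], 'ft_force': [-7.6, -12.452, 47.432], 'width': 9.68}
[[ 0.004  0.032 -0.999]
 [ 0.002 -0.999 -0.032]
 [-1.    -0.002 -0.004]]
[  2.34827042 -31.62898064 -15.68781674   0.8881031   -4.21277538
  -0.08026587] [-2.25650888  1.20080003 -0.07974181]
```

Request:
carry_out:
  commands:
    - [-0.001,0,0,0,0,0]
    - [0,0,0,0,0,0]

```text
t: 12.32
ee_pos: [429.0, 383.1, 44.4]
orientation: [2.211, 0.037, -2.202]
ft_force: [-2.0, 1.6, -1.3]
width: 9.9
```

Request:
carry_out:
  commands:
    - [0,0,0,0,0,0]
    - [0,0,0,0,0,0]
    - [0,0,0,0,0,0]
  grip: 0.6

```text
t: 12.7
ee_pos: [429.6, 383.1, 43.3]
orientation: [2.211, 0.037, -2.201]
ft_force: [0.4, 0.2, -0.4]
width: 33.9
```

```bash
python3 - <<'E'
from h import *
obs()
plan((428,383,150),-88.2,5)
E
```

```text
{'t': 12.7, 'qpos': [0.708, 0.609, 1.835, -0.002, 0.693, 2.249], 'ee_pos': [429.559, 383.136, 43.255], 'orientation': [2.211, 0.037, -2.201], 'ft_force': [0.441, 0.239, -0.388], 'width': 33.884}
[[ 0.004  0.032 -0.999]
 [ 0.002 -0.999 -0.032]
 [-1.    -0.002 -0.004]]
now [429.6 383.1  43.3] yaw -88.2
[[-0.0214, 0.0, 0.0002, 0.0, 0.0, 0.0], [-0.0213, 0.0, 0.0002, 0.0, 0.0, 0.0], [-0.0213, 0.0, 0.0003, 0.0, 0.0, 0.0], [-0.0213, 0.0, 0.0003, 0.0, 0.0, 0.0], [-0.0213, 0.0, 0.0003, 0.0, 0.0, 0.0]]
```

Request:
carry_out:
  commands:
    - [-0.022,0,0,0,0,0]
    - [-0.022,0,0,0,0,0]
    - [-0.022,0,0,0,0,0]
    - [-0.022,0,0,0,0,0]
    - [-0.022,0,0,0,0,0]
    - [0,0,0,0,0,0]

```text
t: 13.45
ee_pos: [429.2, 382.8, 155.2]
orientation: [2.21, 0.036, -2.202]
ft_force: [0.4, -1.1, 0.2]
width: 35.0
```

```bash
python3 - <<'E'
from h import *
obs()
plan((600,25,150),-92,8)
E
```

```text
{'t': 13.45, 'qpos': [0.709, 0.436, 1.793, -0.002, 0.909, 2.249], 'ee_pos': [429.246, 382.788, 155.211], 'orientation': [2.21, 0.036, -2.202], 'ft_force': [0.412, -1.142, 0.206], 'width': 34.991}
[[ 0.004  0.032 -0.999]
 [ 0.001 -0.999 -0.032]
 [-1.    -0.    -0.004]]
now [429.2 382.8 155.2] yaw -88.2
[[0.0007, 0.0454, -0.0199, 0.5, 0.0, 0.0], [0.0007, 0.0452, -0.0203, 0.5, 0.0, 0.0], [0.0007, 0.045, -0.0207, 0.5, 0.0, 0.0], [0.0007, 0.0449, -0.021, 0.5, 0.0, 0.0], [0.0007, 0.0447, -0.0214, 0.5, 0.0, 0.0], [0.0007, 0.0445, -0.0218, 0.5, 0.0, 0.0], [0.0007, 0.0443, -0.0222, 0.5, 0.0, 0.0], [0.0007, 0.0441, -0.0225, 0.5, 0.0, 0.0]]
```

Request:
carry_out:
  commands:
    - [0,0.045,-0.02,0.5,0,0]
    - [0,0.045,-0.02,0.5,0,0]
    - [0,0.045,-0.021,0.5,0,0]
    - [0,0.045,-0.021,0.5,0,0]
    - [0,0.045,-0.021,0.5,0,0]
    - [0,0.044,-0.022,0.5,0,0]
    - [0,0.044,-0.022,0.5,0,0]
    - [0,0.03,-0.014,0.3,0,0]

```text
t: 14.45
ee_pos: [592.5, 31.4, 146.4]
orientation: [-2.202, 0.035, 2.211]
ft_force: [-0.0, -0.7, -0.6]
width: 34.9
```

Request:
carry_out:
  commands:
    - [0,0,0,0,0,0]
  grip: 0.5

```text
t: 14.58
ee_pos: [592.6, 29.3, 145.1]
orientation: [-2.199, 0.039, 2.211]
ft_force: [-0.3, 0.2, -0.5]
width: 41.6
```

```bash
python3 - <<'E'
from h import *
import pickle
o=obs();w=img('wrist');s=img('scene');a=img('top');pickle.dump((w,s,a),open('w4.pkl','wb'))
cv=np.zeros((384,512+288,3),np.uint8);cv[:,:512]=w['pixels']
cv[:200,512:]=cv2.resize(s['pixels'][85:165,275:375],(288,200),interpolation=cv2.INTER_CUBIC)
cv[200:,512:]=cv2.resize(a['pixels'][200:300,70:170],(288,184),interpolation=cv2.INTER_CUBIC)
cv2.imwrite('pics/w4.png',cv)
E
```

```text
{'t': 14.575, 'qpos': [0.03, 0.477, 1.752, -0.001, 0.918, 1.636], 'ee_pos': [592.645, 29.346, 145.064], 'orientation': [-2.199, 0.039, 2.211], 'ft_force': [-0.34, 0.236, -0.501], 'width': 41.619}
[[-0.005 -0.034 -0.999]
 [-0.001 -0.999  0.034]
 [-1.     0.001  0.005]]
```

View pics/w4.png

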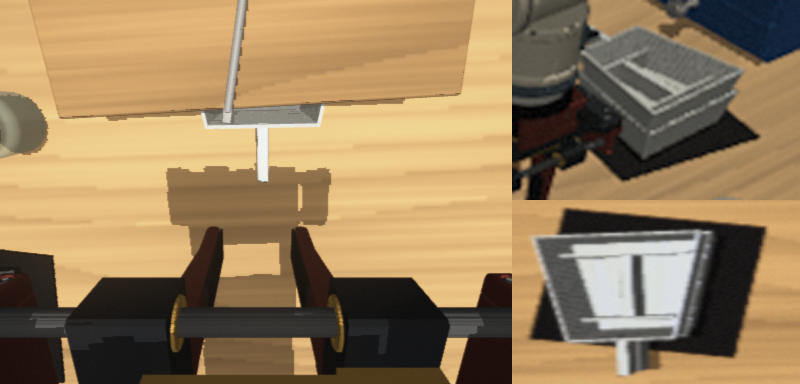

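```bash
python3 - <<'E'
from h import *
import pickle
w,s,a=pickle.load(open('w4.pkl','rb'))
print(ray(w,(263.5,180.5),54),ray(w,(263.5,128),54),ray(w,(205,125),55),ray(w,(322,124),55),ray(w,(228,122),84))
# stack top rim z=59+35: crop coordinates 288/100 x, 184/100 y
f=lambda u,v:(70+(u-512)/2.88,200+(v-200)/1.84)
pose(a,[f(535,238),f(711,233),f(686,337),f(565,341)],94)
plan((622,21.5,90),-92.2,4)
E
```

```text
[606.14441828  23.10956492  54.        ] [652.10171526  21.87489817  54.        ] [656.34113929  70.77077713  55.        ] [653.81568542 -27.10522333  55.        ] [660.40062118  48.56233522  84.        ]
[[493.7, 456.2], [497.2, 298.8], [352.9, 321.4], [349.9, 428.6]] len 143.9948592917153 w 157.41045479309253 107.25770724866197
centre [423.42292097 376.25543903] yaw 0.999415489211208 from wide edge 1.2726742457925866
now [591.5  32.  145.5] yaw -91.8
[[0.0138, 0.0024, -0.0078, 0.1, 0.1, 0.0], [0.0138, 0.0024, -0.0078, 0.1, 0.1, 0.0], [0.0138, 0.0024, -0.0077, 0.1, 0.1, 0.0], [0.0139, 0.0023, -0.0077, 0.1, 0.1, 0.0]]
```

Request:
carry_out:
  commands:
    - [0.014,0.0025,-0.008,0.1,0.1,0]
    - [0.014,0.0025,-0.008,0.1,0.1,0]
    - [0.014,0.0025,-0.008,0.1,0.1,0]
    - [0.014,0.0025,-0.008,0.1,0.1,0]
    - [0,0,0,0,0,0]

```text
t: 15.35
ee_pos: [623.9, 23.4, 83.8]
orientation: [-2.204, 0.038, 2.205]
ft_force: [0.3, -0.4, 0.2]
width: 43.9
```

```bash
python3 - <<'E'
from h import *
plan((623.5,22.5,25),-91.8,4)
E
```

```text
now [623.9  23.4  83.8] yaw -91.9
[[0.0147, 0.0002, 0.0001, 0.0, 0.0, 0.0], [0.0147, 0.0002, 0.0001, 0.0, 0.0, 0.0], [0.0147, 0.0002, 0.0001, 0.0, 0.0, 0.0], [0.0147, 0.0002, 0.0001, 0.0, 0.0, 0.0]]
```

Request:
carry_out:
  commands:
    - [0.016,0,0,0,0,0]
    - [0.016,0,0,0,0,0]
    - [0.016,0,0,0,0,0]
    - [0.01,0,0,0,0,0]
    - [0,0,0,0,0,0]

```text
t: 15.98
ee_pos: [623.2, 23.3, 21.5]
orientation: [-2.203, 0.038, 2.206]
ft_force: [-0.2, -0.2, 0.4]
width: 44.0
```

Request:
carry_out:
  commands:
    - [0,0,0,0,0,0]
    - [0,0,0,0,0,0]
    - [0,0,0,0,0,0]
    - [0,0,0,0,0,0]
  grip: 1

```text
t: 16.48
ee_pos: [624.3, 23.4, 23.0]
orientation: [-2.206, 0.038, 2.203]
ft_force: [0.1, 2.1, -1.7]
width: 10.0
```

```bash
python3 - <<'E'
from h import *
obs()
E
```

```text
{'t': 16.475, 'qpos': [0.019, 0.692, 1.721, -0.001, 0.727, 1.624], 'ee_pos': [624.322, 23.444, 22.966], 'orientation': [-2.206, 0.038, 2.203], 'ft_force': [0.109, 2.112, -1.705], 'width': 10.024}
[[ 0.001 -0.034 -0.999]
 [-0.001 -0.999  0.034]
 [-1.     0.001 -0.001]]
```

Request:
carry_out:
  commands:
    - [0,0,0.008,0,0,0]
    - [0,0,0.014,0,0,0]
    - [0,0,0.018,0,0,0]
    - [0,0,0.018,0,0,0]
    - [0,0,0.018,0,0,0]

```text
t: 17.1
ee_pos: [544.3, 26.1, 22.9]
orientation: [-2.207, 0.038, 2.202]
ft_force: [0.6, 0.3, -2.5]
width: 10.1
```

Request:
carry_out:
  commands:
    - [0,0,0.018,0,0,0]
    - [0,0,0.018,0,0,0]
    - [0,0,0.018,0,0,0]
    - [0,0,0.018,0,0,0]
    - [0,0,0.014,0,0,0]
    - [0,0,0.008,0,0,0]
    - [0,0,0,0,0,0]

```text
t: 17.98
ee_pos: [439.9, 29.3, 23.2]
orientation: [-2.204, 0.039, 2.205]
ft_force: [-1.2, -0.4, -1.7]
width: 9.9
```

Request:
carry_out:
  commands:
    - [0,0,0,0,0,0]
    - [0,0,0,0,0,0]
    - [0,0,0,0,0,0]
    - [0,0,0,0,0,0]
  grip: 0.5

```text
t: 18.48
ee_pos: [442.4, 29.3, 23.7]
orientation: [-2.207, 0.039, 2.202]
ft_force: [-0.3, -0.4, -0.3]
width: 43.1
```

```bash
python3 - <<'E'
from h import *
obs()
E
```

```text
{'t': 18.475, 'qpos': [0.04, 0.53, 2.126, -0.002, 0.483, 1.647], 'ee_pos': [442.389, 29.314, 23.663], 'orientation': [-2.207, 0.039, 2.202], 'ft_force': [-0.258, -0.431, -0.268], 'width': 43.113}
[[ 0.002 -0.034 -0.999]
 [-0.001 -0.999  0.034]
 [-1.     0.001 -0.002]]
```

Request:
carry_out:
  commands:
    - [-0.02,0,0,0,0,0]
    - [-0.025,0,0,0,0,0]
    - [-0.03,0,0,0,0,0]
    - [-0.03,0,0,0,0,0]
    - [-0.03,0,0,0,0,0]
    - [-0.03,0,0,0,0,0]
    - [0,0,-0.04,0,0,0]
    - [0,0,-0.03,0,0,0]

```text
t: 19.48
ee_pos: [512.2, 27.0, 194.7]
orientation: [-2.207, 0.038, 2.202]
ft_force: [0.5, -1.0, 0.2]
width: 43.8
```

```bash
python3 - <<'E'
from h import *
import pickle
o=obs();w=img('wrist');s=img('scene');a=img('top');pickle.dump((w,s,a),open('w5.pkl','wb'))
cv=np.zeros((384,512+288,3),np.uint8);cv[:,:512]=w['pixels']
cv[:,512:]=cv2.resize(a['pixels'][196:296,75:150],(288,384),interpolation=cv2.INTER_CUBIC)
cv2.imwrite('pics/w5.png',cv)
E
```

```text
{'t': 19.475, 'qpos': [0.03, 0.296, 1.9, -0.001, 0.943, 1.635], 'ee_pos': [512.176, 26.982, 194.675], 'orientation': [-2.207, 0.038, 2.202], 'ft_force': [0.506, -0.975, 0.153], 'width': 43.845}
[[ 0.002 -0.034 -0.999]
 [-0.001 -0.999  0.034]
 [-1.     0.001 -0.002]]
```

View pics/w5.png

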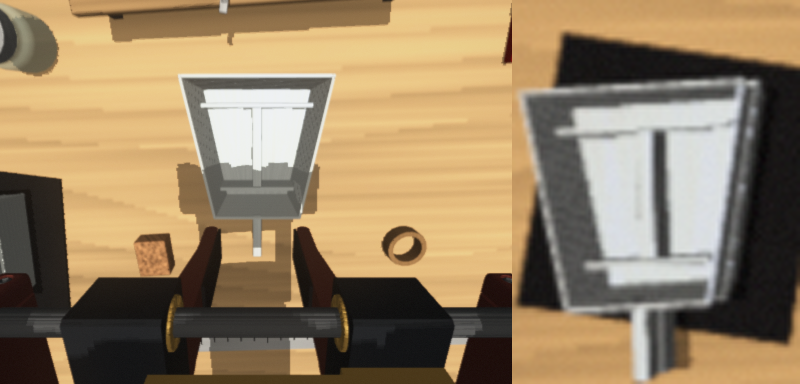

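```bash
python3 - <<'E'
from h import *
import pickle
w,s,a=pickle.load(open('w5.pkl','rb'))
c,t=pose(w,[(179,74.5),(335,74.5),(299.5,217),(216,217)],55); print('tabend',ray(w,(257.5,255),54),'rib',ray(w,(257.5,108),34),ray(w,(257.5,187),34))
f=lambda u,v:(75+(u-512)/3.84-.4,196+v/3.84-.4)
pose(a,[f(522,95),f(744,82),f(712,302),f(567,309)],94); print('tabend',ray(a,f(641,380),93))
E
```

```text
[[620.5, 97.8], [615.5, -51.0], [469.7, -18.6], [472.9, 73.7]] len 146.7946482637134 w 148.97852960135708 92.44779976224564
centre [544.63297786  25.47767893] yaw -1.6192662440476668 from wide edge -1.9566615175241822
tabend [423.33414597  29.42867577  54.        ] rib [586.61971136  23.91833627  34.        ] [499.63531125  26.82163262  34.        ]
[[494.5, 458.2], [499.9, 309.3], [353.7, 330.9], [351.3, 427.3]] len 144.7831115952613 w 148.96664198520998 96.38896558861813
centre [424.86607139 381.44444702] yaw 1.8484540114335692 from wide edge 2.0830356576020392
tabend [303.28804299 378.38144036  93.        ]
```

```bash
python3 - <<'E'
from h import *
plan((545,25.4,90),-91.8,5)
E
```

```text
now [511.3  27.  193.7] yaw -92.0
[[0.0207, 0.0001, -0.0068, 0.0, 0.0, 0.0], [0.0207, 0.0001, -0.0068, 0.0, 0.0, 0.0], [0.0207, 0.0001, -0.0068, 0.0, 0.0, 0.0], [0.0207, 0.0001, -0.0068, 0.0, 0.0, 0.0], [0.0207, 0.0001, -0.0068, 0.0, 0.0, 0.0]]
```

Request:
carry_out:
  commands:
    - [0.021,0,-0.007,0,0,0]
    - [0.021,0,-0.007,0,0,0]
    - [0.021,0,-0.007,0,0,0]
    - [0.021,0,-0.007,0,0,0]
    - [0.018,0,-0.006,0,0,0]
    - [0,0,0,0,0,0]

```text
t: 20.38
ee_pos: [537.1, 25.8, 87.1]
orientation: [-2.195, 0.039, 2.214]
ft_force: [-0.1, 0.9, -0.2]
width: 43.9
```

```bash
python3 - <<'E'
from h import *
plan((545,25.4,8),-91.8,4)
E
```

```text
now [537.1  25.8  87.1] yaw -92.0
[[0.0198, 0.0, -0.0022, 0.0, 0.1, 0.0], [0.0198, 0.0, -0.0021, 0.0, 0.1, 0.0], [0.0198, 0.0, -0.0021, 0.0, 0.1, 0.0], [0.0198, 0.0, -0.002, 0.0, 0.1, 0.0]]
```

Request:
carry_out:
  commands:
    - [0.02,0,-0.003,0,0.1,0]
    - [0.02,0,-0.003,0,0.2,0]
    - [0.018,0,-0.002,0,0.1,0]
    - [0.012,0,0,0,0,0]
    - [0.006,0,0,0,0,0]
    - [0,0,0,0,0,0]

```text
t: 21.12
ee_pos: [545.0, 25.6, 11.3]
orientation: [-2.206, 0.039, 2.204]
ft_force: [-0.3, 0.3, -0.3]
width: 43.9
```

```bash
python3 - <<'E'
from h import *
plan((545,25.4,7),-91.8,2)
E
```

```text
now [545.   25.6  11.3] yaw -91.9
[[0.0021, 0.0001, 0.0, -0.1, 0.0, 0.0], [0.0021, 0.0001, 0.0, -0.1, 0.0, 0.0]]
```

Request:
carry_out:
  commands:
    - [0.003,0,0,0,0,0]
    - [0,0,0,0,0,0]

```text
t: 21.38
ee_pos: [545.5, 25.7, 8.8]
orientation: [-2.207, 0.039, 2.202]
ft_force: [0.5, 0.9, -1.0]
width: 43.8
```

Request:
carry_out:
  commands:
    - [0,0,0,0,0,0]
    - [0,0,0,0,0,0]
    - [0,0,0,0,0,0]
    - [0,0,0,0,0,0]
  grip: 1

```text
t: 21.88
ee_pos: [546.0, 25.7, 9.5]
orientation: [-2.209, 0.038, 2.201]
ft_force: [0.0, 0.2, -0.6]
width: 9.9
```

Request:
carry_out:
  commands:
    - [-0.012,0,0,0,0,0]
    - [-0.024,0,0,0,0,0]
    - [-0.024,0,0,0,0,0]
    - [-0.024,0,0,0,0,0]
    - [-0.024,0,0,0,0,0]
    - [-0.024,0,0,0,0,0]
    - [-0.024,0,0,0,0,0]
    - [0,0,0,0,0,0]

```text
t: 22.88
ee_pos: [542.1, 25.7, 171.8]
orientation: [-2.203, 0.039, 2.207]
ft_force: [0.5, 0.1, -4.5]
width: 9.7
```

```bash
python3 - <<'E'
from h import *
obs()
plan((470,220,170),-88.2,8)
E
```

```text
{'t': 22.875, 'qpos': [0.026, 0.372, 1.85, -0.001, 0.922, 1.632], 'ee_pos': [542.146, 25.712, 171.805], 'orientation': [-2.203, 0.039, 2.207], 'ft_force': [0.524, 0.115, -4.481], 'width': 9.719}
[[-0.002 -0.034 -0.999]
 [-0.001 -0.999  0.034]
 [-1.     0.001  0.002]]
now [542.1  25.7 171.8] yaw -91.9
[[0.0002, -0.024, 0.0098, -0.5, 0.0, 0.0], [0.0002, -0.024, 0.0096, -0.5, 0.0, 0.0], [0.0002, -0.0241, 0.0094, -0.5, 0.0, 0.0], [0.0002, -0.0242, 0.0092, -0.5, 0.0, 0.0], [0.0002, -0.0243, 0.009, -0.5, 0.0, 0.0], [0.0002, -0.0243, 0.0089, -0.5, 0.0, 0.0], [0.0002, -0.0244, 0.0087, -0.5, 0.0, 0.0], [0.0002, -0.0245, 0.0085, -0.5, 0.0, 0.0]]
```

Request:
carry_out:
  commands:
    - [0,-0.024,0.01,-0.5,0,0]
    - [0,-0.024,0.0096,-0.5,0,0]
    - [0,-0.024,0.0094,-0.5,0,0]
    - [0,-0.024,0.0092,-0.5,0,0]
    - [0,-0.0243,0.009,-0.5,0,0]
    - [0,-0.0243,0.0089,-0.5,0,0]
    - [0,-0.0244,0.0087,-0.5,0,0]
    - [0,-0.0245,0.0085,-0.4,0,0]

```text
t: 23.88
ee_pos: [460.6, 221.8, 163.4]
orientation: [2.185, 0.03, -2.22]
ft_force: [1.0, 0.6, -4.5]
width: 9.9
```

```bash
python3 - <<'E'
from h import *
obs()
plan((425.5,382,150),-88.1,7)
E
```

```text
{'t': 23.875, 'qpos': [0.424, 0.348, 1.914, 0.002, 0.896, 1.961], 'ee_pos': [460.613, 221.751, 163.432], 'orientation': [2.185, 0.03, -2.22], 'ft_force': [1.04, 0.64, -4.496], 'width': 9.857}
[[-0.016  0.033 -0.999]
 [-0.005 -0.999 -0.032]
 [-1.     0.005  0.016]]
now [460.6 221.8 163.4] yaw -88.1
[[0.0019, -0.0231, 0.0042, 0.0, 0.1, 0.0], [0.0019, -0.0231, 0.0042, 0.0, 0.1, 0.0], [0.0019, -0.0231, 0.0042, 0.0, 0.1, 0.0], [0.0019, -0.0231, 0.0042, 0.0, 0.1, 0.0], [0.0019, -0.023, 0.0042, 0.0, 0.1, 0.0], [0.0019, -0.023, 0.0042, 0.0, 0.1, 0.0], [0.0019, -0.023, 0.0043, 0.0, 0.1, 0.0]]
```

Request:
carry_out:
  commands:
    - [0.002,-0.023,0.004,0,0.1,0]
    - [0.002,-0.023,0.004,0,0.1,0]
    - [0.002,-0.023,0.004,0,0.1,0]
    - [0.002,-0.023,0.004,0,0.1,0]
    - [0.002,-0.023,0.004,0,0.1,0]
    - [0.002,-0.023,0.004,0,0.1,0]
    - [0.002,-0.018,0.004,0,0.1,0]
    - [0,0,0,0,0,0]

```text
t: 24.88
ee_pos: [418.6, 378.7, 138.6]
orientation: [2.179, 0.023, -2.215]
ft_force: [0.4, -0.2, -4.4]
width: 10.0
```

```bash
python3 - <<'E'
from h import *
obs()
plan((425.5,382,125),-88.1,4)
E
```

```text
{'t': 24.875, 'qpos': [0.714, 0.456, 1.809, -0.0, 0.898, 2.25], 'ee_pos': [418.557, 378.708, 138.639], 'orientation': [2.179, 0.023, -2.215], 'ft_force': [0.367, -0.214, -4.354], 'width': 9.955}
[[-0.016  0.035 -0.999]
 [-0.014 -0.999 -0.035]
 [-1.     0.014  0.017]]
now [418.6 378.7 138.6] yaw -88.0
[[0.0034, -0.0008, -0.0018, 0.0, 0.2, -0.2], [0.0034, -0.0008, -0.0018, 0.0, 0.2, -0.2], [0.0034, -0.0008, -0.0018, 0.0, 0.2, -0.2], [0.0034, -0.0008, -0.0018, 0.0, 0.2, -0.2]]
```

Request:
carry_out:
  commands:
    - [0.004,-0.001,-0.002,0,0.3,-0.3]
    - [0.004,-0.001,-0.002,0,0.3,-0.3]
    - [0.003,-0.001,-0.002,0,0.2,-0.2]
    - [0.002,0,-0.001,0,0.2,-0.1]
    - [0,0,0,0,0,0]

```text
t: 25.5
ee_pos: [425.9, 379.6, 123.9]
orientation: [2.206, 0.038, -2.205]
ft_force: [0.4, 0.2, -4.3]
width: 9.8
```

```bash
python3 - <<'E'
from h import *
import pickle
o=obs();w=img('wrist');s=img('scene');a=img('top');pickle.dump((w,s,a),open('w6.pkl','wb'))
c1=cv2.resize(s['pixels'][65:155,270:370],(500,450),interpolation=cv2.INTER_CUBIC)
c2=cv2.resize(a['pixels'][195:305,70:165],(300,347),interpolation=cv2.INTER_CUBIC)
cv=np.zeros((600,800,3),np.uint8);cv[:450,:500]=c1;cv[:347,500:]=c2;cv[450:600,:512]=w['pixels'][80:230]
cv2.imwrite('pics/w6.png',cv)
E
```

```text
{'t': 25.5, 'qpos': [0.707, 0.476, 1.819, 0.001, 0.845, 2.244], 'ee_pos': [425.89, 379.608, 123.946], 'orientation': [2.206, 0.038, -2.205], 'ft_force': [0.38, 0.198, -4.287], 'width': 9.76}
[[ 0.001  0.033 -0.999]
 [ 0.001 -0.999 -0.033]
 [-1.    -0.001 -0.001]]
```

View pics/w6.png

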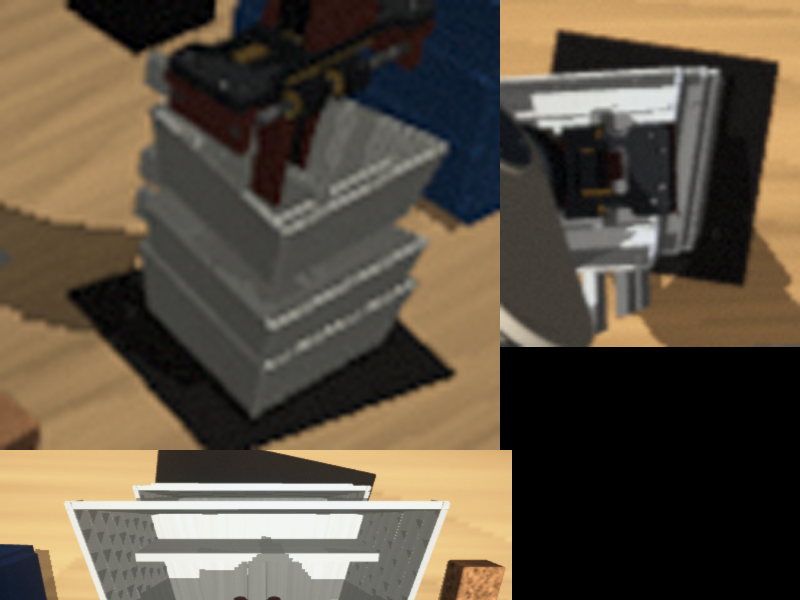

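```bash
python3 - <<'E'
from h import *
import pickle
w,s,a=pickle.load(open('w6.pkl','rb'))
z=124-9+55
for n,zz,l in(('held',z,[(67,134),(448,134)]),('mid',94,[(135,117.5),(370,117.5)])):
    P=[ray(w,q,zz).round(1) for q in l]; print('wrist',n,P,(P[0]+P[1])/2)
g=lambda u,v:(270+u/5,65+v/5)
for n,zz,l in(('held',z,[(448,147),(281,233),(152,110)]),('mid',94,[(427,240),(270,326),(143,200)])):
    print('scene',n,[ray(s,g(*q),zz).round(1).tolist() for q in l])
f=lambda u,v:(70+(u-500)/3.158,195+v/3.158)
for n,zz,l in(('held',z,[(680,69),(654,267)]),('mid',94,[(710,69),(682,255)])):
    print('top',n,[ray(a,f(*q),zz).round(1).tolist() for q in l])
E
```

```text
wrist held [array([494.4, 456.1, 170. ]), array([499.3, 308. , 170. ])] [496.85 382.05 170.  ]
wrist mid [array([495.8, 459.6,  94. ]), array([500.8, 310.8,  94. ])] [498.3 385.2  94. ]
scene held [[499.4, 455.3, 170.0], [501.9, 304.0, 170.0], [357.5, 327.2, 170.0]]
scene mid [[499.1, 459.8, 94.0], [502.3, 310.7, 94.0], [354.0, 333.3, 94.0]]
top held [[498.7, 306.2, 170.0], [350.1, 325.8, 170.0]]
top mid [[500.1, 305.5, 94.0], [349.8, 328.5, 94.0]]
```

Request:
carry_out:
  commands:
    - [0.004,-0.002,0,0,0,0]
    - [0.005,-0.001,0,0,0,0]
    - [0,0,0,0,0,0]

```text
t: 26.02
ee_pos: [425.9, 383.4, 114.8]
orientation: [2.207, 0.039, -2.204]
ft_force: [-0.1, -1.1, -3.2]
width: 9.6
```

```bash
python3 - <<'E'
from h import *
plan((426.3,382.6,100),-88.1,4)
E
```

```text
now [425.9 383.4 114.8] yaw -88.1
[[0.0037, 0.0002, -0.0001, 0.0, 0.0, 0.0], [0.0037, 0.0002, -0.0001, 0.0, 0.0, 0.0], [0.0037, 0.0002, -0.0001, 0.0, 0.0, 0.0], [0.0037, 0.0002, -0.0001, 0.0, 0.0, 0.0]]
```

Request:
carry_out:
  commands:
    - [0.004,0,0,0,0,0]
    - [0.004,0,0,0,0,0]
    - [0.004,0,0,0,0,0]
    - [0.004,0,0,0,0,0]
    - [0,0,0,0,0,0]

```text
t: 26.65
ee_pos: [425.7, 383.3, 97.3]
orientation: [2.206, 0.039, -2.204]
ft_force: [-0.4, 0.1, -2.8]
width: 9.9
```

Request:
carry_out:
  commands:
    - [0.003,0,0,0,0,0]
    - [0.003,0,0,0,0,0]
    - [0.002,0,0,0,0,0]
    - [0,0,0,0,0,0]

```text
t: 27.15
ee_pos: [426.2, 383.6, 89.1]
orientation: [2.207, 0.04, -2.204]
ft_force: [0.1, -0.1, -3.7]
width: 9.7
```

Request:
carry_out:
  commands:
    - [0.002,0,0,0,0,0]
    - [0.002,0,0,0,0,0]
    - [0,0,0,0,0,0]

```text
t: 27.52
ee_pos: [426.7, 383.7, 85.3]
orientation: [2.209, 0.04, -2.203]
ft_force: [0.6, -0.3, -3.4]
width: 9.9
```

Request:
carry_out:
  commands:
    - [0.002,0,0,0,0,0]
    - [0.001,0,0,0,0,0]

```text
t: 27.78
ee_pos: [427.0, 383.8, 83.4]
orientation: [2.209, 0.04, -2.203]
ft_force: [-4.3, -4.0, 14.9]
width: 9.9
```

Request:
carry_out:
  commands:
    - [0,0,0,0,0,0]

```text
t: 27.9
ee_pos: [426.9, 383.7, 83.6]
orientation: [2.209, 0.04, -2.202]
ft_force: [1.7, -0.5, -5.5]
width: 9.7
```

Request:
carry_out:
  commands:
    - [0,0,0,0,0,0]
    - [0,0,0,0,0,0]
    - [0,0,0,0,0,0]
  grip: 0.6

```text
t: 28.28
ee_pos: [427.2, 384.4, 83.9]
orientation: [2.211, 0.041, -2.202]
ft_force: [-0.2, 0.3, -0.0]
width: 34.5
```

Request:
carry_out:
  commands:
    - [-0.015,0,0,0,0,0]
    - [-0.022,0,0,0,0,0]
    - [-0.022,0,0,0,0,0]
    - [-0.022,0,0,0,0,0]
    - [-0.022,0,0,0,0,0]
    - [0,0.05,0,0,0,0]
    - [0,0.05,0,0,0,0]
    - [0,0.05,0,0,0,0]

```text
t: 29.28
ee_pos: [434.0, 234.9, 197.3]
orientation: [2.219, 0.054, -2.193]
ft_force: [0.6, 0.2, 1.3]
width: 35.1
```

Request:
carry_out:
  commands:
    - [0,0.05,0,0,0,0]
    - [0,0.05,0,0,0,0]
    - [0,0.03,0,0,0,0]
    - [0,0,0,0,0,0]
    - [0,0,0,0,0,0]

```text
t: 29.9
ee_pos: [440.1, 99.5, 201.2]
orientation: [2.23, 0.051, -2.188]
ft_force: [-0.5, 0.1, 0.1]
width: 35.3
```

```bash
python3 - <<'E'
from h import *
import pickle
o=obs();s=img('scene');a=img('top');pickle.dump((s,a),open('w7.pkl','wb'))
cv=np.zeros((600,800,3),np.uint8)
cv[:450,:500]=cv2.resize(s['pixels'][65:155,270:370],(500,450),interpolation=cv2.INTER_CUBIC)
cv[:400,500:]=cv2.resize(a['pixels'][196:296,75:150],(300,400),interpolation=cv2.INTER_CUBIC)
cv2.imwrite('pics/w7.png',cv)
E
```

```text
{'t': 29.9, 'qpos': [0.191, 0.188, 2.032, 0.01, 0.901, 1.72], 'ee_pos': [440.121, 99.52, 201.189], 'orientation': [2.23, 0.051, -2.188], 'ft_force': [-0.513, 0.089, 0.056], 'width': 35.279}
[[ 0.019  0.035 -0.999]
 [ 0.012 -0.999 -0.035]
 [-1.    -0.011 -0.019]]
```

View pics/w7.png

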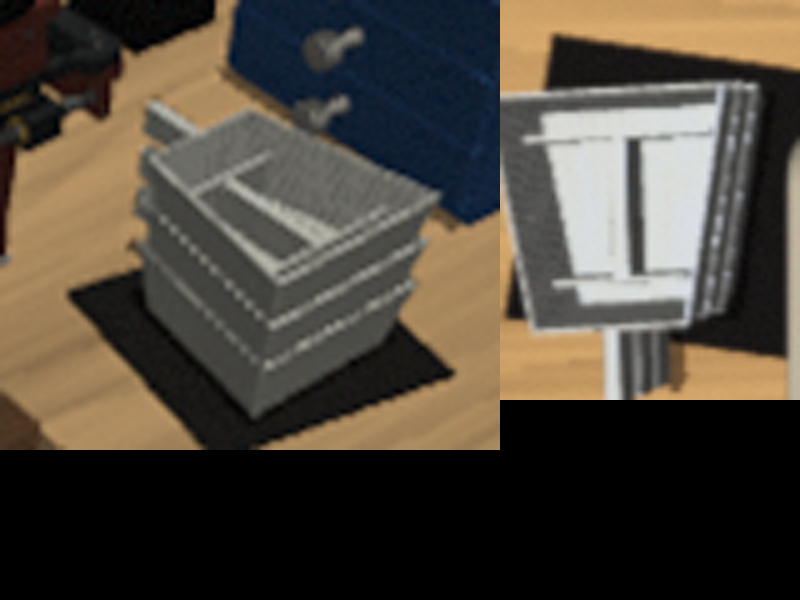

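```bash
python3 - <<'E'
from h import *
import pickle
s,a=pickle.load(open('w7.pkl','rb'))
g=lambda u,v:(270+u/5,65+v/5)
for zz,l in((129,[(441,192),(281,277),(150,157)]),(94,[(427,240),(270,326),(143,200)]),(59,[(413,284),(263,368),(140,242)])):
    print(zz,[ray(s,g(*q),zz).round(1).tolist()[:2] for q in l])
h=lambda x,y,z:((proj(s,[x,y,z])[0]-[270,65])*5).round(0)
for z in(59,94,129): print([h(x,y,z) for x,y in((498,457),(502,309),(353,332))])
f=lambda u,v:(75+(u-500)/4-.4,196+v/4-.4)
pose(a,[f(500,100),f(721,86),f(689,325),f(532,329)],129)
E
```

```text
129 [[496.3, 465.3], [499.1, 315.8], [354.6, 334.1]]
94 [[499.1, 459.8], [502.3, 310.7], [354.0, 333.3]]
59 [[499.9, 455.9], [503.1, 311.1], [355.6, 334.2]]
[array([412., 282.]), array([259., 368.]), array([135., 241.])]
[array([423., 241.]), array([268., 327.]), array([141., 200.])]
[array([434., 198.]), array([276., 283.]), array([146., 157.])]
[[493.3, 449.5], [499.0, 311.9], [351.5, 331.9], [351.3, 428.7]] len 144.74693538660927 w 137.70781503238092 96.83811694213696
centre [423.76266467 380.52167253] yaw 0.1765352342569224 from wide edge 2.357958375136164
```

```bash
python3 - <<'E'
from h import *
import pickle
s,a=pickle.load(open('w7.pkl','rb'))
g=cv2.cvtColor(s['pixels'],cv2.COLOR_BGR2GRAY).astype(float)
for name,(p,q) in {'wide':((499,457),(499,309)),'side':((499,309),(352,332))}.items():
  for t in(.3,.4,.5,.6,.7):
    x,y=np.array(p)*(1-t)+np.array(q)*t; r=[]
    for z in(59,94,129):
        u,v=proj(s,[x,y,z])[0]; 
        vs=np.arange(v-5,v+5,.1); col=cv2.remap(g.astype(np.float32),np.full((1,len(vs)),u,np.float32),vs[None].astype(np.float32),cv2.INTER_LINEAR)[0]
        d=np.gradient(col); k=np.argmin(d); r.append(round(vs[k]-v,1))   # bright rim -> darker wall below
    print(name,t,'row residual base,mid,top',r,'px per 35mm',round(proj(s,[x,y,94])[0][1]-proj(s,[x,y,129])[0][1],1))
E
```

```text
wide 0.3 row residual base,mid,top [np.float64(-0.2), np.float64(1.2), np.float64(-0.3)] px per 35mm 8.6
wide 0.4 row residual base,mid,top [np.float64(1.1), np.float64(0.6), np.float64(0.2)] px per 35mm 8.6
wide 0.5 row residual base,mid,top [np.float64(0.5), np.float64(0.8), np.float64(0.5)] px per 35mm 8.6
wide 0.6 row residual base,mid,top [np.float64(0.8), np.float64(1.1), np.float64(0.9)] px per 35mm 8.6
wide 0.7 row residual base,mid,top [np.float64(1.3), np.float64(0.7), np.float64(-2.8)] px per 35mm 8.7
side 0.3 row residual base,mid,top [np.float64(-0.2), np.float64(0.3), np.float64(-1.2)] px per 35mm 8.7
side 0.4 row residual base,mid,top [np.float64(0.7), np.float64(-0.3), np.float64(-0.5)] px per 35mm 8.7
side 0.5 row residual base,mid,top [np.float64(-0.0), np.float64(0.3), np.float64(0.1)] px per 35mm 8.6
side 0.6 row residual base,mid,top [np.float64(0.4), np.float64(1.0), np.float64(0.3)] px per 35mm 8.6
side 0.7 row residual base,mid,top [np.float64(1.1), np.float64(-0.8), np.float64(-0.2)] px per 35mm 8.6
```

```bash
python3 - <<'E'
from h import *
print(ctrl.close_job())
E
```

```text
the job is handed in; nothing more can be done
None
```

The job is done and handed in at about 30 s of the 69 s allowed; no verdict is reported on hand-in. I nested the bench tray in the base tray first. Then I drew the shelf tray out by its tab to about 235 mm in front of the riser's centre and let go. Last, I lifted it by its rib and nested it on top.

**What the checks showed**
- **Bench tray:** it was pressed home with up to 47 N at the wrist, against the 60 N limit between trays. Afterwards the top view put its centre about 1 mm from the base tray's first measured place, and its rim matched a 35 mm step.
- **Shelf tray:** it met support within about 1 mm of the expected fully-home height, with about 15 N at the wrist.
- **Last pictures:** all three trays look level, with their tabs lined up.
- **Gripper:** it is empty and away from the stack.
- **Bystanders:** no contact with the robot was seen, but I did not measure their positions again at the end.

**A disagreement:** hand-picked rim corners in the last scene picture put the top tray's wide end 4 to 5 mm high, or shifted sideways by that much. An edge profile along the rims showed only about 2 mm, or about half a pixel. Neither is outside the limits, and the height at contact agreed with fully home, so I did not press it again.

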